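Clamp a glued carton with the spoked capstan

TASK

Lay the larger loose carton, to the right of the bench clamp and freshly glued, flat on the bed of the clamp, lengthwise between the fence and the jaw, and let go of it. Then push the spokes of the capstan round clockwise, one after another, until the jaw holds the carton firmly against the fence, but gently enough not to crush it. Move the jaw only by the capstan, leave the other things on the bench where they are, and leave the carton clamped.

Things in the scene. Friction and masses are not known exactly. Their poses are not given: they have to be found in the camera images.
- carton: The larger loose product carton, 61 x 90 x 46 mm (its x, y, z), 0.34 kg give or take 30 %, rigid; it starts lying flat on the bench to the right of the clamp. Origin at the centre of its underside, y along its length. It is firmly held when the jaw presses it with 8 N or more and is crushed by more than 45 N; aim for about 20 N.
- carton_center (a point): Centre of the carton, 23 mm above its underside; axes as the carton's.
- clamp: Bench clamp, fixed: grey base plate 100 x 340 x 20 mm (its x, y, z; y from -175 to +165 mm), a round gear housing (radius 35 mm, flange 40 mm, top at z = 78 mm) at y = +100 mm. Origin at bench height, z up. At the -y end the fence, an upright plate 84 mm wide and 68 mm high, stands across the bed; its face is at y = -165 mm, set up to 6 mm either way from time to time.
- bed (a point): Point on the bed (top of the base plate, 20 mm above the bench) about midway between fence and open jaw, at clamp y = -99 mm, x = 0; axes as the clamp's. The carton belongs about here, centred across the bed, length along y; centred between the faces, it has 14 to 24 mm of room at each end. Nothing stands at its long sides.
- jaw: Moving jaw: upright steel plate with a rubber face, 84 mm wide, 68 mm high, sliding along the clamp's -y toward the fence by 12 mm per radian of the capstan. Origin coincides with the clamp's at capstan value 0 and moves with the jaw. The rubber gives only about 0.08 mm per newton, so the load climbs steeply once the carton meets the fence. The robot must not push the jaw itself.
- jaw_face (a point): Middle of the rubber face of the jaw, 45 mm above the bench (clamp y = -33 mm at capstan value 0).
- capstan_hub (a point): On the upright axis of the capstan, at spoke height (105 mm above the bench); axes as the clamp's (does not turn). Hub: radius 24 mm, its top 20 mm above this point. Four level round spokes, 12 mm thick, 90 degrees apart, each with a 24 mm end ball centred 99 mm from the axis. Between 45 and 85 mm from the axis fingers can reach down between the spokes to 75 mm above the bench.
- capstan (a joint): Angle in rad, growing clockwise seen from above, which closes the jaw; starts at 0 to 0.6. At value v a spoke points along the clamp's +x turned clockwise by v. The carton is pinched at some value from 3.0 to 4.0. Turning takes 0.25 N m (3.6 N at 70 mm) while the jaw is free, plus 0.012 N m per newton of jaw load. Friction holds up to 20 N of jaw load when let go; above, it creeps back.
- label_roll: Bystander: white roll of labels, 62 mm diameter, 50 mm high, standing on the bench to the left of the clamp, nearer the robot.
- tub: Bystander: screw-lid tub, 66 mm diameter, 70 mm high, standing to the left of the clamp, farther from the robot.
- small_box: Bystander: the smaller product carton, 46 x 60 x 30 mm, lying nearer the robot, to the right. Not the one to clamp.
There are look-alikes about, which are no part of the job. What is shaped like the carton but brown or pink is not meant.

How it is judged:
By the outcome, as a careful person would: the job done as asked, in the order asked, and still so for the second after the job is handed in, with the robot touching nothing.
It also fails if it takes over 70 s, if anything falls off the work surface, if the arm or the gripper's body presses on something with over 40 N, if the wrist force passes 120 N, or if a joint passes its speed limit or range.

ROBOT

A 7-joint arm with a two-finger parallel gripper is mounted at the origin on the work surface; the furniture and walls round the work are solid. World frame = base frame: x ahead of the robot, y to its left, z up, the work surface at z = 0. Lengths are in m, angles in rad, forces in N, time in s.
With the tool pointing down it reaches from about 0.425 to 1.025 m from the base axis. Payload 3.6 kg.
Tool frame: the origin (TCP) lies at the very end of the fingers, on their centre line; the grasp point (between the pads) lies 19 mm behind it (ctrl.grip_point_offset is the distance from the TCP to the grasp point, in m); z points along the fingers, y is the line along which they close (so a half turn about z gives the same grasp; the last joint's range is limited). The gripper opens to 85 mm and grips with 20 to 120 N. Pads are 22 mm wide; open, the fingers measure 114 mm over their backs; the gripper's body (76 mm by 85 mm) begins 54 mm behind the grasp point. The pads swing forward as they close: fully open they stand 13 mm farther back than shut.
Start: joints at [1.238, 0.591, 0.048, 1.609, -0.033, 0.943, -0.034], TCP at [0.172, -0.704, 0.231] pointing down, gripper open.
Joint ranges: [-2.69, 2.69], [-0.47, 2.24], [-1.27, 1.36], [0.19, 2.51], [-1.53, 4.68], [0.08, 2.07], [-3.09, 3.09]. Speed limits (rad/s): [2.57, 2.57, 3.14, 3.14, 3.14, 3.14, 3.14].

INTERFACE

Orientations are given as a 3x3 rotation matrix whose columns are the frame's x, y, z axes.
In Python, from workcell import ctrl gives the robot as it stands.
- The arm moves only by the tool jog_arm, never from a script. Its argument "deltas" is a list of rows, each an object with "jaw": the opening, from 0 (shut) to 1 (fully open); "translation": the shift along the tool's x, y, z in cm, a list of three; "spin": the turn about the tool's z in rad. In form: [{"jaw": jaw, "translation": [tx, ty, tz], "spin": spin}, ...]. A call has 1 to 12 rows; each row is the pose to reach, as a shift and turn from the pose commanded when the call began, along the tool's axes at that moment; what a row does not reach only later rows make up. A row lasts 1/12 s, in which the tool goes at most 41.7 mm and 7.16 degrees, less where a joint would pass 70% of its speed; a pose out of reach is approached as far as the arm can. A call with a gripper value outside its range is refused whole. The fingers move at their own pace and stop on an object; "force" is the grip in N (left out, the last holds). Time passes only in rows, so rows that repeat a pose let the fingers close. It gives the time, the measured TCP pose, the force, the opening and the grip force at its end, in the units of the state.
- ctrl.get_obs(): the state, without advancing time (a new reading comes with each control period).
- ctrl.read_camera(name): name is "scene" or "top"; returns a dict with "image" (400x640x3 uint8, red, green, blue), "fx", "fy", "cx", "cy" (pixels), "rvec" (rotation vector, rad) and "tvec" (3), from world to camera coordinates, as OpenCV has them. Camera axes: x right, y down, z forward; pixel columns grow to the right and rows downward; lengths in m; the calibration is good to about 2 mm. A picture is of the moment at which its call begins. There is no depth.
- ctrl.hand_in(): hands the job in; it is judged then, once.
The state is a dict: "time": time; "joint_positions": joint angles; "joint_velocities": joint speeds; "joint_torque": joint torques, N m; "ee_pos": TCP position; "eef_rot": TCP orientation; "ft_force": force on the tool from outside, world axes, zero at the start; "ft_torque": the same for the moment, N m; "grip_width": finger opening in m; "grip_force": force on a finger pad.
Only numpy, scipy, OpenCV 4.12 (cv2) and the standard library are available. Lean on these libraries where they do the work, as an engineer would, in place of code of your own. Each camera call takes 0.05 s, during which the arm holds its last target. There are 200 camera calls.

## Working session

There is one attempt and no reset: what is moved stays moved. The work goes in short steps, Python scripts to look and compute and a tool call to move; the robot and the scene stay as the last step left them, time stands still between calls to the robot, and variables do not carry over. Pictures are saved under pics/ and viewed, at most 10 in all, crops included, and the job is handed in when it is done.

Besides the shell and the picture viewer there is one more tool, called after "Request:" by a JSON object that holds its "fn" and its "kwargs". jog_arm: Moves the arm, as the interface text tells. Its arguments: {"type":"object","properties":{"deltas":{"type":"array"},"force":{"type":"number"}},"required":["deltas"]}

```bash
mkdir -p pics
cat > h.py <<'E'
import numpy as np, cv2
from workcell import ctrl
def cam(n):
    c=ctrl.read_camera(n); c['R']=cv2.Rodrigues(np.array(c['rvec'],float))[0]; c['t']=np.array(c['tvec'],float).ravel(); return c
def ray(c,u,v,z):
    d=c['R'].T@np.array([(u-c['cx'])/c['fx'],(v-c['cy'])/c['fy'],1.]); o=-c['R'].T@c['t']
    return o+d*(z-o[2])/d[2]
def proj(c,p):
    q=c['R']@np.array(p,float)+c['t']; return q[:2]/q[2]*[c['fx'],c['fy']]+[c['cx'],c['cy']]
def save(c,n): cv2.imwrite('pics/'+n+'.png',c['image'][:,:,::-1])
E
python3 - <<'E'
from h import *
for n in('scene','top'):
    c=cam(n); save(c,n+'0'); print(n,-c['R'].T@c['t'],c['R'][2])
o=ctrl.get_obs(); print(o['time'],o['ee_pos'],o['eef_rot'],o['grip_width'])
E
```

```text
scene [-0.30042795 -0.86321684  1.21898209] [ 0.46989426  0.49402738 -0.73153013]
top [ 0.20838723 -0.10783235  1.67780112] [ 0.13626378 -0.02004917 -0.99046969]
0.1 [ 0.17200748 -0.70351351  0.23022406] [[ 9.71379576e-01  2.37531869e-01 -5.74640857e-04]
 [ 2.37532549e-01 -9.71377549e-01  1.98636536e-03]
 [-8.63681503e-05 -2.06601065e-03 -9.99997862e-01]] 0.0853525598619615
```

View pics/top0.png

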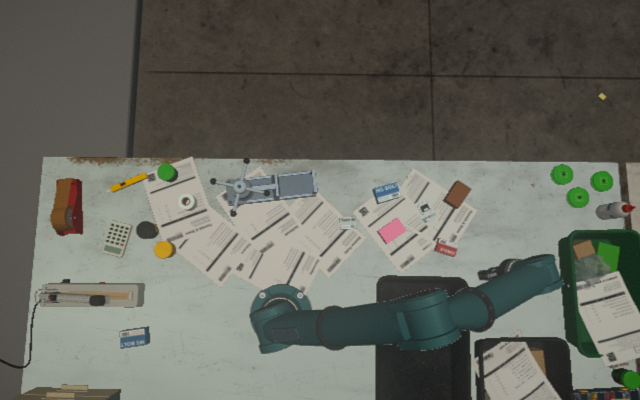

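View pics/scene0.png

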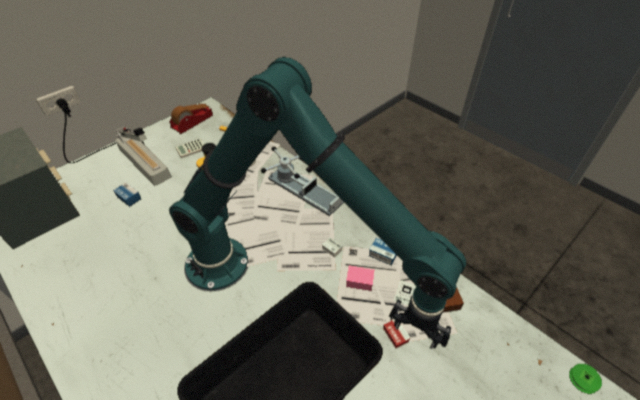

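The top view shows the clamp at (240–318, 160–215) with its fence end at (317,182). The carton candidates are:
- blue/white at (386,192)
- pink at (391,231)
- brown at (458,193)
- a small white/grey box at (425,212) and another at (347,223)
- red at (446,248)
- a blue one far to the left at (134,337)

The blue one at (386,192) fits best: it lies right of the clamp and is neither brown nor pink. I'll check it in an enlarged crop.

Run:
```python
from h import *
im=cv2.imread('pics/top0.png')
a=cv2.resize(im[155:230,205:335],None,fx=6,fy=6,interpolation=cv2.INTER_CUBIC)[:,:780]
b=cv2.resize(im[170:260,335:475],None,fx=5.5,fy=5.5,interpolation=cv2.INTER_CUBIC)
cv2.imwrite('pics/b.png',b);cv2.imwrite('pics/a.png',a)
```

```text
(no output)
```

View pics/b.png

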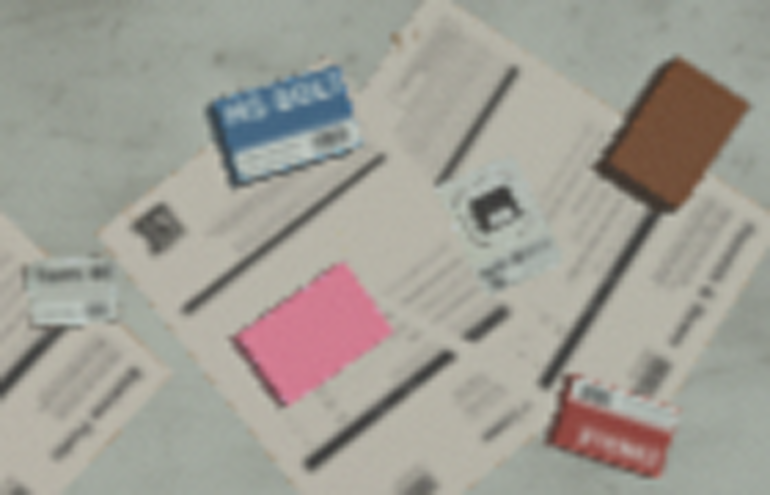

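View pics/a.png

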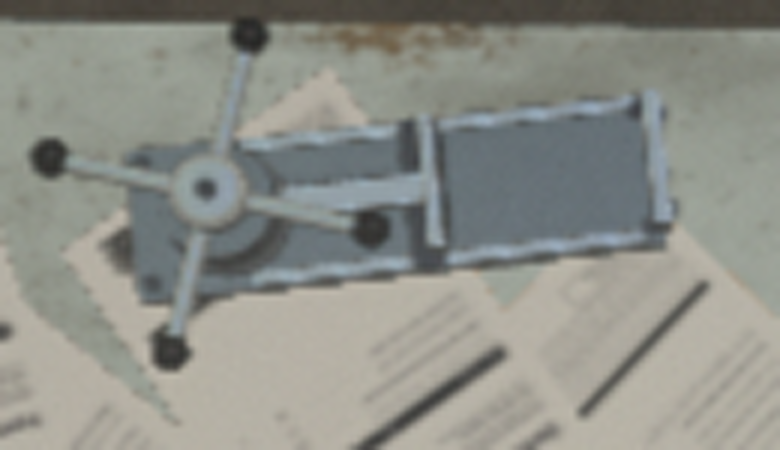

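The blue box marked "MS BOLT" (crop 285,125) is clearly a solid box, larger than the red one (615,425). The pink and brown ones are excluded. The clamp crop shows spoke balls at (48,158), (248,35), (372,228), (170,352), the hub at (208,187), the jaw plate at (430,180) and the fence at (655,160).

Run:
```python
from h import *
c=cam('top'); im=c['image']
hsv=cv2.cvtColor(im,cv2.COLOR_RGB2HSV)
A=lambda x,y,z: ray(c,205+(x+.5)/6-.5,155+(y+.5)/6-.5,z)
B=[A(*p,.105) for p in((48,158),(248,35),(372,228),(170,352))]
hub=np.mean(B,0); print('hub',hub.round(4), 'hubtop',A(208,187,.125).round(4))
for b in B: d=b-hub; print('ball r',np.hypot(*d[:2]).round(4),'ang',np.arctan2(d[1],d[0]).round(3))
for n,p,q in(('nearedge',(150,303),(660,248)),('faredge',(245,143),(640,102)),('jawtop',(424,115),(436,243)),('fencetop',(653,92),(664,222))):
  for z in(.02,.068,.088):
    a,b=A(*p,z),A(*q,z);d=b-a; print(n,z,a.round(4)[:2],b.round(4)[:2],'len',np.hypot(*d[:2]).round(4),'ang',np.arctan2(d[1],d[0]).round(3))
# carton: blue
m=cv2.inRange(hsv,(98,90,60),(125,255,255)); k,l,s,ce=cv2.connectedComponentsWithStats(m)
for i in range(1,k):
  if s[i,4]>60: print('blue',s[i],ce[i])
Bc=lambda x,y,z: ray(c,335+(x+.5)/5.5-.5,170+(y+.5)/5.5-.5,z)
P=[Bc(*p,.046) for p in((222,108),(343,67),(360,147),(237,183))]
ctr=np.mean(P,0);print('carton',ctr.round(4))
for i in range(4): d=P[(i+1)%4]-P[i];print(np.hypot(*d[:2]).round(4),np.arctan2(d[1],d[0]).round(3))
```

```text
hub [0.4581 0.1469 0.105 ] hubtop [0.4583 0.1447 0.125 ]
ball r 0.0997 ang 1.365
ball r 0.0992 ang -0.208
ball r 0.1002 ang -1.78
ball r 0.0988 ang 2.929
nearedge 0.02 [0.4008 0.1961] [ 0.4382 -0.1254] len 0.3237 ang -1.455
nearedge 0.068 [0.3953 0.1873] [ 0.4315 -0.1249] len 0.3143 ang -1.455
nearedge 0.088 [0.3929 0.1837] [ 0.4288 -0.1247] len 0.3104 ang -1.455
faredge 0.02 [0.5038 0.1392] [ 0.5324 -0.1121] len 0.2529 ang -1.457
faredge 0.068 [0.4952 0.132 ] [ 0.523  -0.1119] len 0.2455 ang -1.457
faredge 0.088 [0.4916 0.129 ] [ 0.5191 -0.1119] len 0.2425 ang -1.457
jawtop 0.02 [0.5228 0.0258] [0.4404 0.0167] len 0.083 ang -3.032
jawtop 0.068 [0.5137 0.0219] [0.4336 0.0131] len 0.0805 ang -3.032
jawtop 0.088 [0.5099 0.0203] [0.4308 0.0116] len 0.0795 ang -3.032
fencetop 0.02 [ 0.539  -0.1203] [ 0.4549 -0.1278] len 0.0844 ang -3.053
fencetop 0.068 [ 0.5294 -0.12  ] [ 0.4478 -0.1273] len 0.082 ang -3.053
fencetop 0.088 [ 0.5254 -0.1198] [ 0.4448 -0.127 ] len 0.081 ang -3.053
blue [374 183  25  14 135] [386.12592593 190.26666667]
blue [121 335  25  11 113] [132.75221239 338.65486726]
carton [ 0.4495 -0.3995  0.046 ]
0.0888 -1.236
0.0565 -2.953
0.0886 1.862
0.0526 0.183
```

Request:
{"fn": "jog_arm", "kwargs": {"deltas": [{"jaw": 1,"translation": [8,-6,0],"spin": -0.12},{"jaw": 1,"translation": [12,-8,0],"spin": -0.24},{"jaw": 1,"translation": [15,-10,0],"spin": -0.36},{"jaw": 1,"translation": [18,-12,0],"spin": -0.48},{"jaw": 1,"translation": [21,-14,0],"spin": -0.6},{"jaw": 1,"translation": [24,-16,0],"spin": -0.72},{"jaw": 1,"translation": [27,-18,0],"spin": -0.84},{"jaw": 1,"translation": [30,-20,0],"spin": -0.96},{"jaw": 1,"translation": [32,-22,0],"spin": -1.08},{"jaw": 1,"translation": [34.2,-22.9,0],"spin": -1.2},{"jaw": 1,"translation": [34.2,-22.9,0],"spin": -1.32},{"jaw": 1,"translation": [34.2,-22.9,0],"spin": -1.44}], "force": 40}}

```text
time: 1.15
ee_pos: [0.453, -0.397, 0.2315]
eef_rot: [[-0.122, 0.993, 0.001], [0.993, 0.122, 0.001], [0.001, 0.001, -1.0]]
ft_force: [0.0, -0.7, -0.6]
grip_width: 0.0854
grip_force: 0.0
```

Run:
```python
from h import *
o=ctrl.get_obs(); print(o['time'],o['ee_pos'],o['eef_rot'][:2],o['ft_force'],o['joint_positions'])
c=cam('scene'); print(proj(c,[.4495,-.3995,.046]))
u,v=proj(c,[.4495,-.3995,.046]).astype(int)
b=c['image'][max(v-60,0):v+60,max(u-80,0):u+80,::-1]
cv2.imwrite('pics/s1.png',cv2.resize(b,None,fx=5,fy=5,interpolation=cv2.INTER_CUBIC))
```

```text
1.15 [ 0.45299512 -0.39700499  0.23147779] [[-0.12192431  0.99253857  0.00128138]
 [ 0.99253901  0.121923    0.00104857]] [ 0.02419986 -0.73999288 -0.59412409] [ 0.91762908  0.45892097 -0.37387891  1.88117706  0.21676058  0.84057732
  0.55586458]
[383.84857978 248.87753745]
```

View pics/s1.png

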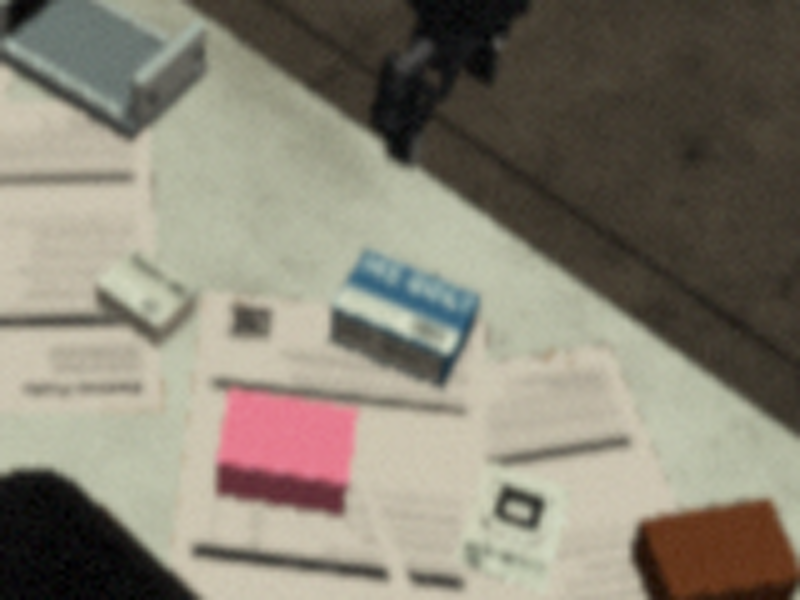

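The scene crop shows the blue box standing clear. Its top corners are at crop (366,250), (480,292), (449,349) and (333,295), and the box is as tall as expected. The white box at (145,295) is the small one near the clamp.

Run:
```python
from h import *
c=cam('scene')
P=[ray(c,303+(x+.5)/5-.5,188+(y+.5)/5-.5,.046) for x,y in((366,250),(480,292),(449,349),(333,295))]
print(np.mean(P,0))
for i in range(4): d=P[(i+1)%4]-P[i];print(P[i].round(4),np.hypot(*d[:2]).round(4),np.arctan2(d[1],d[0]).round(3))
```

```text
[ 0.45671493 -0.39376202  0.046     ]
[ 0.4674 -0.3464  0.046 ] 0.0869 -1.221
[ 0.4971 -0.4281  0.046 ] 0.0567 -2.857
[ 0.4427 -0.444   0.046 ] 0.0904 1.829
[ 0.4196 -0.3566  0.046 ] 0.0488 0.209
```

Request:
{"fn": "jog_arm", "kwargs": {"deltas": [{"jaw": 1,"translation": [0,0,3],"spin": -0.1},{"jaw": 1,"translation": [0,0,7],"spin": -0.17},{"jaw": 1,"translation": [0,0,11],"spin": -0.17},{"jaw": 1,"translation": [0,0,15],"spin": -0.17},{"jaw": 1,"translation": [0,0,18],"spin": -0.17},{"jaw": 1,"translation": [0,0,20],"spin": -0.17},{"jaw": 1,"translation": [0,0,21.4],"spin": -0.17},{"jaw": 1,"translation": [0,0,21.4],"spin": -0.17},{"jaw": 0.5,"translation": [0,0,21.4],"spin": -0.17},{"jaw": 0.5,"translation": [0,0,21.4],"spin": -0.17},{"jaw": 0.5,"translation": [0,0,21.4],"spin": -0.17},{"jaw": 0.5,"translation": [0,0,21.4],"spin": -0.17}], "force": 40}}

```text
time: 2.25
ee_pos: [0.4528, -0.4013, 0.0194]
eef_rot: [[-0.275, 0.961, 0.006], [0.961, 0.275, -0.002], [-0.004, 0.005, -1.0]]
ft_force: [2.5, 1.4, 4.3]
grip_width: 0.0594
grip_force: 45.9
```

Request:
{"fn": "jog_arm", "kwargs": {"deltas": [{"jaw": 0.5,"translation": [0,0,0],"spin": 0},{"jaw": 0.5,"translation": [0,0,-1],"spin": 0},{"jaw": 0.5,"translation": [0,0,-3],"spin": 0},{"jaw": 0.5,"translation": [0,0,-6],"spin": 0},{"jaw": 0.5,"translation": [0,0,-9],"spin": 0},{"jaw": 0.5,"translation": [0,0,-12],"spin": 0},{"jaw": 0.5,"translation": [0,0,-15],"spin": 0},{"jaw": 0.5,"translation": [0,0,-17],"spin": 0},{"jaw": 0.5,"translation": [0,0,-17],"spin": 0}], "force": 40}}

```text
time: 3.0
ee_pos: [0.4503, -0.4023, 0.1918]
eef_rot: [[-0.274, 0.962, 0.003], [0.962, 0.274, -0.005], [-0.006, 0.002, -1.0]]
ft_force: [1.0, -0.8, -2.6]
grip_width: 0.0593
grip_force: 45.2
```

Run:
```python
from h import *
o=ctrl.get_obs(); print(o['time'],o['ee_pos'],o['eef_rot'][:2],o['ft_force'],o['grip_width'])
c=cam('scene'); u,v=proj(c,o['ee_pos']).astype(int); print(u,v)
b=c['image'][max(v-60,0):v+60,max(u-80,0):u+80,::-1]
cv2.imwrite('pics/s2.png',cv2.resize(b,None,fx=5,fy=5,interpolation=cv2.INTER_CUBIC))
```

```text
3.0 [ 0.45034498 -0.40233794  0.19179591] [[-0.27384346  0.96176805  0.00346061]
 [ 0.96175694  0.27385836 -0.00501928]] [ 1.00652592 -0.84219834 -2.5502597 ] 0.05930508039044212
389 222
```

View pics/s2.png

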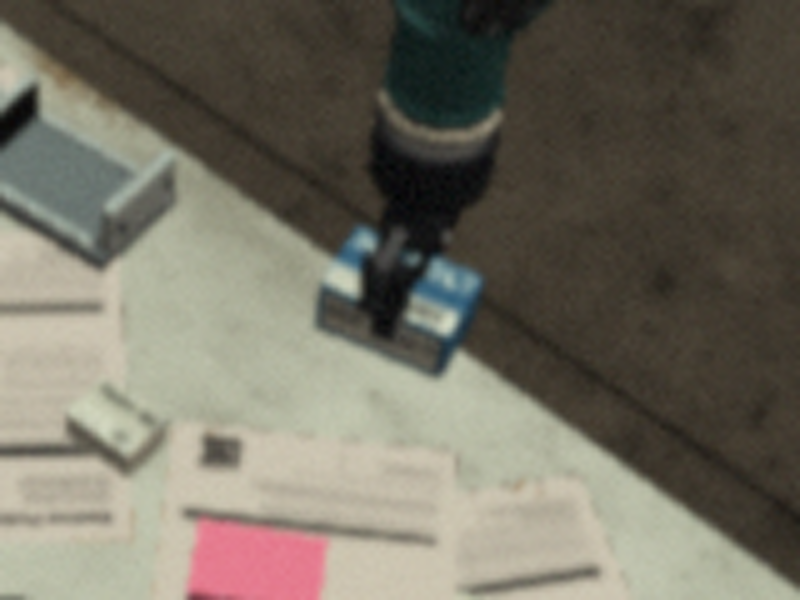

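The carton is held level. The ends of its near bottom edge are at crop (319,326) and (439,376).

Run:
```python
from h import *
c=cam('scene');o=ctrl.get_obs();R=np.array(o['eef_rot']);p=np.array(o['ee_pos'])
for z,Q in((.1725,((319,326),(439,376))),(.2185,((323,288),(455,335)))):
  P=[ray(c,309+(x+.5)/5-.5,162+(y+.5)/5-.5,z) for x,y in Q]
  for q in P: print((R.T@(q-p)).round(4))
  print(np.hypot(*(P[1]-P[0])[:2]))
b=R.T@(np.array([.4811,-.0525,0])-p); print(b.round(4), 'theta',np.arctan2(R[1,0],R[0,0]))
```

```text
[ 0.045  -0.0259  0.0149]
[-0.0407 -0.0251  0.0149]
0.0856316114957064
[ 0.0438 -0.0321 -0.0311]
[-0.0453 -0.0258 -0.0311]
0.08930381572909045
[0.3258 0.1275 0.1872] theta 1.848456733393476
```

Request:
{"fn": "jog_arm", "kwargs": {"deltas": [{"jaw": 0.5,"translation": [2,0.8,0],"spin": 0.02},{"jaw": 0.5,"translation": [5.5,2.2,0],"spin": 0.04},{"jaw": 0.5,"translation": [9,3.6,0],"spin": 0.06},{"jaw": 0.5,"translation": [12.5,5,0],"spin": 0.08},{"jaw": 0.5,"translation": [16,6.4,0],"spin": 0.1},{"jaw": 0.5,"translation": [19.5,7.8,0],"spin": 0.12},{"jaw": 0.5,"translation": [23,9.1,0],"spin": 0.14},{"jaw": 0.5,"translation": [26.5,10.4,0],"spin": 0.16},{"jaw": 0.5,"translation": [29.5,11.6,0],"spin": 0.16},{"jaw": 0.5,"translation": [31.5,12.3,0],"spin": 0.16},{"jaw": 0.5,"translation": [32.5,12.7,0],"spin": 0.16},{"jaw": 0.5,"translation": [32.5,12.7,0],"spin": 0.16}]}}

```text
time: 4.1
ee_pos: [0.4812, -0.0507, 0.1859]
eef_rot: [[-0.124, 0.992, -0.004], [0.992, 0.124, 0.001], [0.002, -0.004, -1.0]]
ft_force: [-0.8, -0.6, -2.3]
grip_width: 0.0594
grip_force: 45.1
```

Run:
```python
from h import *
o=ctrl.get_obs();R=np.array(o['eef_rot']);p=np.array(o['ee_pos'])
print((R.T@(np.array([.4811,-.0525,0])-p)).round(4), 'theta',np.arctan2(R[1,0],R[0,0]),o['joint_positions'],o['joint_velocities'])
```

```text
[-0.0021  0.0004  0.1859] theta 1.6947172882911112 [ 0.32962089  0.38496212 -0.40401982  2.16667717  0.2487223   0.63681627
 -0.12569149] [ 0.05198008 -0.00293241  0.05221596 -0.01409749  0.02106189  0.01031716
  0.03193624]
```

Request:
{"fn": "jog_arm", "kwargs": {"deltas": [{"jaw": 0.5,"translation": [-0.2,0,2],"spin": 0.01},{"jaw": 0.5,"translation": [-0.2,0,5],"spin": 0.01},{"jaw": 0.5,"translation": [-0.2,0,8],"spin": 0.01},{"jaw": 0.5,"translation": [-0.2,0,11],"spin": 0.01},{"jaw": 0.5,"translation": [-0.2,0,13],"spin": 0.01},{"jaw": 0.5,"translation": [-0.2,0,14],"spin": 0.01},{"jaw": 0.5,"translation": [-0.2,0,14],"spin": 0.01},{"jaw": 0.5,"translation": [-0.2,0,14],"spin": 0.01}]}}

```text
time: 4.77
ee_pos: [0.4825, -0.0565, 0.0469]
eef_rot: [[-0.107, 0.994, -0.002], [0.994, 0.107, -0.001], [-0.001, -0.002, -1.0]]
ft_force: [-0.1, 0.7, -3.1]
grip_width: 0.0597
grip_force: 45.0
```

Request:
{"fn": "jog_arm", "kwargs": {"deltas": [{"jaw": 0.5,"translation": [0.3,0,0.3],"spin": -0.01},{"jaw": 0.5,"translation": [0.3,0,0.6],"spin": -0.01},{"jaw": 0.5,"translation": [0.3,0,0.7],"spin": -0.01},{"jaw": 0.5,"translation": [0.3,0,0.7],"spin": -0.01}]}}

```text
time: 5.1
ee_pos: [0.4828, -0.0522, 0.0408]
eef_rot: [[-0.119, 0.993, 0.001], [0.993, 0.119, -0.0], [-0.0, 0.001, -1.0]]
ft_force: [-0.5, 0.3, -3.4]
grip_width: 0.0599
grip_force: 45.2
```

Request:
{"fn": "jog_arm", "kwargs": {"deltas": [{"jaw": 0.5,"translation": [0,0,0.1],"spin": 0},{"jaw": 0.5,"translation": [0,0,0.2],"spin": 0},{"jaw": 0.5,"translation": [0,0,0.2],"spin": 0}]}}

```text
time: 5.35
ee_pos: [0.4828, -0.0522, 0.0394]
eef_rot: [[-0.119, 0.993, 0.001], [0.993, 0.119, -0.001], [-0.001, 0.001, -1.0]]
ft_force: [-1.9, 0.6, 7.6]
grip_width: 0.0596
grip_force: 46.4
```

Request:
{"fn": "jog_arm", "kwargs": {"deltas": [{"jaw": 0.8,"translation": [0,0,0.2],"spin": 0},{"jaw": 1,"translation": [0,0,0.2],"spin": 0},{"jaw": 1,"translation": [0,0,0.2],"spin": 0},{"jaw": 1,"translation": [0,0,0.2],"spin": 0},{"jaw": 1,"translation": [0,0,-1],"spin": 0},{"jaw": 1,"translation": [0,0,-4],"spin": 0},{"jaw": 1,"translation": [0,0,-8],"spin": 0},{"jaw": 1,"translation": [0,0,-12],"spin": 0},{"jaw": 1,"translation": [0,0,-16],"spin": 0}]}}

```text
time: 6.1
ee_pos: [0.4817, -0.0521, 0.1997]
eef_rot: [[-0.119, 0.993, -0.001], [0.993, 0.119, 0.0], [0.001, -0.001, -1.0]]
ft_force: [1.3, 0.1, -0.8]
grip_width: 0.0858
grip_force: 0.0
```

Run:
```python
from h import *
o=ctrl.get_obs();print(o['ee_pos'],o['joint_positions'])
c=cam('scene'); u,v=proj(c,[.475,.04,.06]).astype(int); print(u,v)
b=c['image'][max(v-60,0):v+60,max(u-80,0):u+80,::-1]
cv2.imwrite('pics/s3.png',cv2.resize(b,None,fx=5,fy=5,interpolation=cv2.INTER_CUBIC))
```

```text
[ 0.48170916 -0.05210571  0.19972495] [ 0.35891526  0.36644663 -0.43500052  2.1537333   0.24503912  0.66910483
 -0.12508658]
305 180
```

View pics/s3.png

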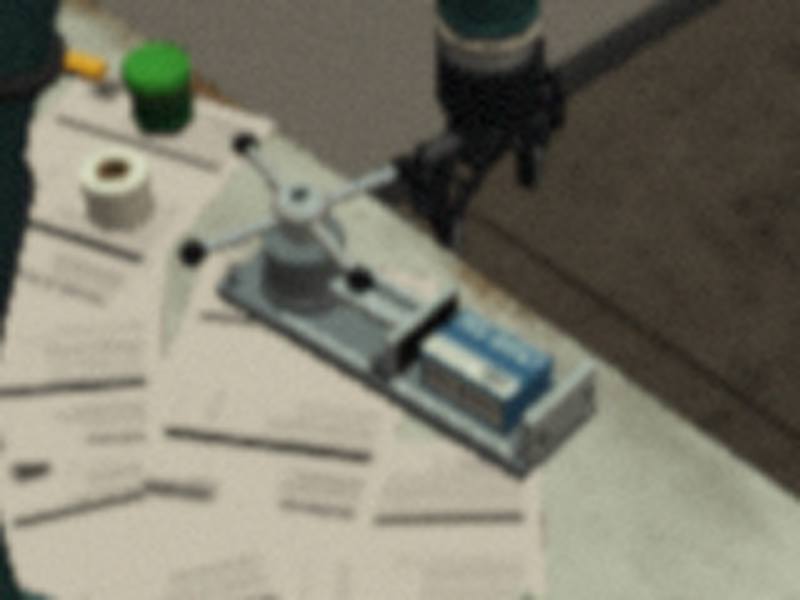

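The carton lies flat and straight on the bed between jaw and fence, with gaps at both ends. Next I go to the capstan with the fingers shut, entering between the left and near spokes.

Request:
{"fn": "jog_arm", "kwargs": {"deltas": [{"jaw": 0,"translation": [2,-0.2,0],"spin": 0},{"jaw": 0,"translation": [5,-0.6,0],"spin": 0},{"jaw": 0,"translation": [9,-1,0],"spin": 0},{"jaw": 0,"translation": [13,-1.5,0],"spin": 0},{"jaw": 0,"translation": [17,-2,0],"spin": 0},{"jaw": 0,"translation": [21,-2.5,0],"spin": 0},{"jaw": 0,"translation": [24,-2.8,0],"spin": 0},{"jaw": 0,"translation": [26,-3.1,0],"spin": 0},{"jaw": 0,"translation": [26,-3.1,0],"spin": 0},{"jaw": 0,"translation": [26,-3.1,0],"spin": 0}]}}

```text
time: 6.98
ee_pos: [0.4203, 0.2034, 0.1983]
eef_rot: [[-0.122, 0.993, -0.0], [0.993, 0.122, 0.0], [0.0, -0.0, -1.0]]
ft_force: [0.2, -0.3, -0.7]
grip_width: -0.0002
grip_force: 0.0
```

```bash
cat > arc.py <<'E'
from h import *
import sys
hub=np.array([.4581,.1460])
o=ctrl.get_obs();R=np.array(o['eef_rot']);p=np.array(o['ee_pos'])
d=p[:2]-hub;print('t',o['time'],'z',p[2],'r',np.hypot(*d).round(4),'phi',np.arctan2(d[1],d[0]).round(3),'f',np.round(o['ft_force'],1),'w',o['grip_width'])
def rows(r,phis,z):
    for f in phis:
        q=np.array([*(hub+r*np.array([np.cos(f),np.sin(f)])),z]); print(round(f,2),(100*(R.T@(q-p))).round(1))
E
python3 - <<'E'
from arc import *
rows(.066,np.linspace(2.1,.2,12),.087)
print(o['joint_positions'])
E
```

```text
t 6.9833 z 0.19826189677040973 r 0.0688 phi 2.153 f [ 0.2 -0.3 -0.7] w -0.00015844734746896168
2.1 [-0.1  0.4 11.1]
1.93 [ 0.3  1.5 11.1]
1.75 [ 0.4  2.6 11.1]
1.58 [ 0.4  3.8 11.1]
1.41 [ 0.2  4.9 11.1]
1.24 [-0.2  6.  11.1]
1.06 [-0.8  6.9 11.1]
0.89 [-1.6  7.8 11.1]
0.72 [-2.5  8.5 11.1]
0.55 [-3.5  9.1 11.1]
0.37 [-4.5  9.4 11.1]
0.2 [-5.7  9.6 11.1]
[-0.16210675  0.35328488 -0.48201672  2.18983126  0.26676208  0.65333579
 -0.70972872]
```

Descend, then sweep. (Descent is at the entry position between spokes.)

Request:
{"fn": "jog_arm", "kwargs": {"deltas": [{"jaw": 0,"translation": [0,0.2,2],"spin": 0},{"jaw": 0,"translation": [0,0.4,5],"spin": 0},{"jaw": 0,"translation": [0,0.4,8],"spin": 0},{"jaw": 0,"translation": [0,0.4,10.5],"spin": 0},{"jaw": 0,"translation": [0,0.4,11.1],"spin": 0},{"jaw": 0,"translation": [0.2,0.9,11.1],"spin": 0},{"jaw": 0,"translation": [0.3,1.5,11.1],"spin": 0},{"jaw": 0,"translation": [0.4,2.1,11.1],"spin": 0},{"jaw": 0,"translation": [0.4,2.6,11.1],"spin": 0},{"jaw": 0,"translation": [0.4,3.2,11.1],"spin": 0},{"jaw": 0,"translation": [0.4,3.8,11.1],"spin": 0}]}}

```text
time: 7.9
ee_pos: [0.457, 0.2101, 0.0879]
eef_rot: [[-0.118, 0.993, -0.002], [0.993, 0.118, -0.002], [-0.002, -0.003, -1.0]]
ft_force: [-6.1, -0.7, 2.4]
grip_width: -0.0002
grip_force: 2.4
```

Run:
```python
from arc import *
rows(.066,np.linspace(1.45,.15,12),.087)
```

```text
t 7.9 z 0.08793737353902237 r 0.0641 phi 1.588 f [-6.1 -0.7  2.4] w -0.00018033937629288895
1.45 [0.  0.9 0.1]
1.33 [-0.2  1.7  0.1]
1.21 [-0.5  2.4  0.1]
1.1 [-0.9  3.   0.1]
0.98 [-1.4  3.7  0.1]
0.86 [-1.9  4.2  0.1]
0.74 [-2.5  4.7  0.1]
0.62 [-3.2  5.1  0.1]
0.5 [-3.9  5.5  0.1]
0.39 [-4.6  5.7  0.1]
0.27 [-5.4  5.9  0.1]
0.15 [-6.2  5.9  0.1]
```

Pushing.

Request:
{"fn": "jog_arm", "kwargs": {"deltas": [{"jaw": 0,"translation": [0,0.9,0],"spin": 0},{"jaw": 0,"translation": [-0.2,1.7,0],"spin": 0},{"jaw": 0,"translation": [-0.5,2.4,0],"spin": 0},{"jaw": 0,"translation": [-0.9,3.0,0],"spin": 0},{"jaw": 0,"translation": [-1.4,3.7,0],"spin": 0},{"jaw": 0,"translation": [-1.9,4.2,0],"spin": 0},{"jaw": 0,"translation": [-2.5,4.7,0],"spin": 0},{"jaw": 0,"translation": [-3.2,5.1,0],"spin": 0},{"jaw": 0,"translation": [-3.9,5.5,0],"spin": 0},{"jaw": 0,"translation": [-4.6,5.7,0],"spin": 0},{"jaw": 0,"translation": [-5.4,5.9,0],"spin": 0},{"jaw": 0,"translation": [-6.2,5.9,0],"spin": 0}]}}

```text
time: 8.9
ee_pos: [0.5243, 0.1587, 0.0878]
eef_rot: [[-0.12, 0.993, 0.001], [0.993, 0.12, 0.004], [0.004, 0.001, -1.0]]
ft_force: [-2.0, 4.6, 0.7]
grip_width: -0.0001
grip_force: 2.4
```

Run:
```python
from arc import *
rows(.066,[.15,.15+.3,2.1],.165); rows(.066,[2.1],.087)
```

```text
t 8.9 z 0.08782499544191823 r 0.0674 phi 0.189 f [-2.   4.6  0.7] w -0.00011500746645393156
0.15 [-0.2 -0.1 -7.7]
0.45 [ 1.7 -0.5 -7.7]
2.1 [ 5.6 -9.3 -7.7]
2.1 [ 5.6 -9.3  0.1]
```

Request:
{"fn": "jog_arm", "kwargs": {"deltas": [{"jaw": 0,"translation": [0.6,-0.1,0],"spin": 0},{"jaw": 0,"translation": [0.8,-0.1,-3.5],"spin": 0},{"jaw": 0,"translation": [0.8,-0.1,-7],"spin": 0},{"jaw": 0,"translation": [2,-2.5,-7.7],"spin": 0},{"jaw": 0,"translation": [3.5,-5.5,-7.7],"spin": 0},{"jaw": 0,"translation": [5,-8.5,-7.7],"spin": 0},{"jaw": 0,"translation": [5.3,-9.8,-7.7],"spin": 0},{"jaw": 0,"translation": [5.3,-9.8,-7.7],"spin": 0},{"jaw": 0,"translation": [5.3,-9.8,-4],"spin": 0},{"jaw": 0,"translation": [5.3,-9.8,-1],"spin": 0},{"jaw": 0,"translation": [5.3,-9.8,0.1],"spin": 0},{"jaw": 0,"translation": [5.3,-9.8,0.1],"spin": 0}]}}

```text
time: 9.9
ee_pos: [0.4208, 0.1963, 0.0841]
eef_rot: [[-0.118, 0.993, -0.003], [0.993, 0.118, -0.002], [-0.002, -0.003, -1.0]]
ft_force: [-1.2, 0.1, 0.4]
grip_width: -0.0
grip_force: 0.0
```

Run:
```python
from arc import *
rows(.066,np.linspace(2.05,.75,12),.087)
c=cam('scene'); save(c,'s4')
```

```text
t 9.9 z 0.08409337538427528 r 0.0626 phi 2.209 f [-1.2  0.1  0.4] w -1.819350303817875e-05
2.05 [ 0.7  0.8 -0.3]
1.93 [ 1.   1.5 -0.3]
1.81 [ 1.1  2.3 -0.3]
1.7 [ 1.2  3.1 -0.3]
1.58 [ 1.1  3.8 -0.3]
1.46 [ 1.   4.6 -0.3]
1.34 [ 0.8  5.4 -0.3]
1.22 [ 0.5  6.1 -0.3]
1.1 [ 0.1  6.7 -0.3]
0.99 [-0.4  7.4 -0.3]
0.87 [-0.9  7.9 -0.3]
0.75 [-1.5  8.4 -0.3]
```

Request:
{"fn": "jog_arm", "kwargs": {"deltas": [{"jaw": 0,"translation": [0.7,0.8,-0.3],"spin": 0},{"jaw": 0,"translation": [1.0,1.5,-0.3],"spin": 0},{"jaw": 0,"translation": [1.1,2.3,-0.3],"spin": 0},{"jaw": 0,"translation": [1.2,3.1,-0.3],"spin": 0},{"jaw": 0,"translation": [1.1,3.8,-0.3],"spin": 0},{"jaw": 0,"translation": [1.0,4.6,-0.3],"spin": 0},{"jaw": 0,"translation": [0.8,5.4,-0.3],"spin": 0},{"jaw": 0,"translation": [0.5,6.1,-0.3],"spin": 0},{"jaw": 0,"translation": [0.1,6.7,-0.3],"spin": 0},{"jaw": 0,"translation": [-0.4,7.4,-0.3],"spin": 0},{"jaw": 0,"translation": [-0.9,7.9,-0.3],"spin": 0},{"jaw": 0,"translation": [-1.5,8.4,-0.3],"spin": 0}]}}

```text
time: 10.95
ee_pos: [0.503, 0.1924, 0.0886]
eef_rot: [[-0.119, 0.993, -0.005], [0.993, 0.119, -0.0], [0.0, -0.005, -1.0]]
ft_force: [-4.6, 2.5, -1.4]
grip_width: 0.0
grip_force: 2.5
```

Run:
```python
from arc import *
rows(.066,np.linspace(.7,0,15),.087)
c=cam('scene'); u,v=proj(c,[.475,.04,.06]).astype(int)
b=c['image'][max(v-60,0):v+60,max(u-80,0):u+80,::-1]
cv2.imwrite('pics/s5.png',cv2.resize(b,None,fx=5,fy=5,interpolation=cv2.INTER_CUBIC))
```

```text
t 10.95 z 0.08864485047928741 r 0.0646 phi 0.802 f [-4.6  2.5 -1.4] w 4.0156865536276514e-05
0.7 [-0.5  0.5  0.2]
0.65 [-0.7  0.7  0.2]
0.6 [-1.   0.8  0.2]
0.55 [-1.3  1.   0.2]
0.5 [-1.6  1.1  0.2]
0.45 [-1.9  1.2  0.2]
0.4 [-2.2  1.3  0.2]
0.35 [-2.6  1.4  0.2]
0.3 [-2.9  1.5  0.2]
0.25 [-3.2  1.5  0.2]
0.2 [-3.5  1.6  0.2]
0.15 [-3.9  1.6  0.2]
0.1 [-4.2  1.6  0.2]
0.05 [-4.5  1.6  0.2]
0.0 [-4.9  1.5  0.2]
```

View pics/s5.png

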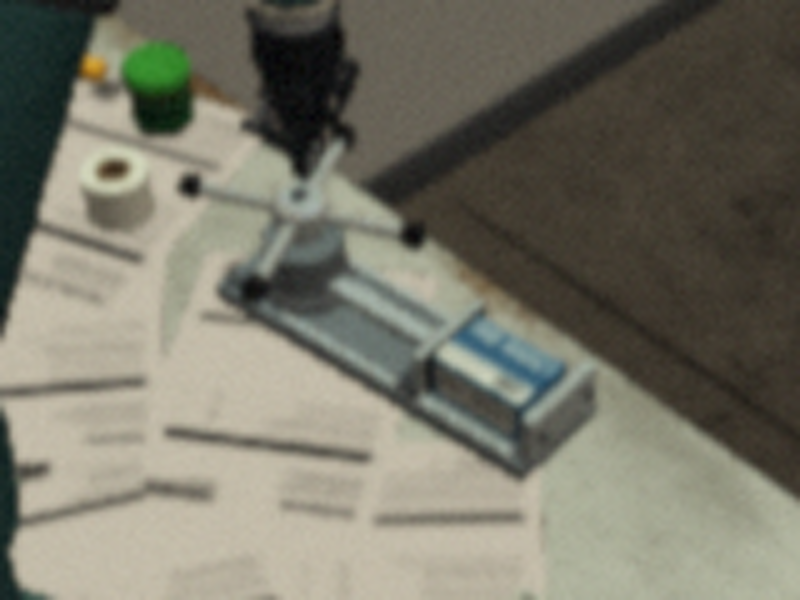

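The capstan is now at about 2.7 rad. The jaw (crop 445,350) has met the carton and is pushing it, and a small gap to the fence remains. From here I go in small steps and watch the torque about the hub, which reads about 0.33 N·m while the jaw runs free.

Request:
{"fn": "jog_arm", "kwargs": {"deltas": [{"jaw": 0,"translation": [-0.3,0.3,0],"spin": 0},{"jaw": 0,"translation": [-0.5,0.5,0],"spin": 0},{"jaw": 0,"translation": [-0.7,0.7,0],"spin": 0},{"jaw": 0,"translation": [-1.0,0.8,0],"spin": 0},{"jaw": 0,"translation": [-1.3,1.0,0],"spin": 0}]}}

```text
time: 11.42
ee_pos: [0.5157, 0.182, 0.0891]
eef_rot: [[-0.12, 0.993, -0.002], [0.993, 0.12, 0.002], [0.002, -0.002, -1.0]]
ft_force: [-4.4, 3.1, -1.9]
grip_width: -0.0002
grip_force: 2.1
```

```bash
cat >> arc.py <<'E'
f=np.array(o['ft_force']);print('tau',(d[0]*f[1]-d[1]*f[0]).round(3),'qd',np.abs(o['joint_velocities']).max().round(3))
E
python3 - <<'E'
from arc import *
rows(.066,np.arange(.6,-.3,-.05),.087)
E
```

```text
t 11.4167 z 0.08909047319701328 r 0.0679 phi 0.558 f [-4.4  3.1 -1.9] w -0.00022205020471388598
tau 0.336 qd 0.08
0.6 [ 0.2 -0.3  0.2]
0.55 [-0.1 -0.2  0.2]
0.5 [-0.4 -0.   0.2]
0.45 [-0.7  0.1  0.2]
0.4 [-1.1  0.2  0.2]
0.35 [-1.4  0.3  0.2]
0.3 [-1.7  0.3  0.2]
0.25 [-2.   0.4  0.2]
0.2 [-2.4  0.4  0.2]
0.15 [-2.7  0.4  0.2]
0.1 [-3.   0.4  0.2]
0.05 [-3.3  0.4  0.2]
-0.0 [-3.7  0.4  0.2]
-0.05 [-4.   0.4  0.2]
-0.1 [-4.3  0.3  0.2]
-0.15 [-4.6  0.2  0.2]
-0.2 [-5.   0.1  0.2]
-0.25 [-5.3 -0.   0.2]
```

Request:
{"fn": "jog_arm", "kwargs": {"deltas": [{"jaw": 0,"translation": [-0.3,0.1,0],"spin": 0},{"jaw": 0,"translation": [-0.5,0.2,0],"spin": 0},{"jaw": 0,"translation": [-0.7,0.3,0],"spin": 0}]}}

```text
time: 11.67
ee_pos: [0.5206, 0.1749, 0.0893]
eef_rot: [[-0.119, 0.993, -0.0], [0.993, 0.119, 0.001], [0.001, -0.0, -1.0]]
ft_force: [-4.1, 3.5, -1.4]
grip_width: -0.0001
grip_force: 2.0
```

```bash
python3 -c "from arc import *"
```

```text
t 11.6667 z 0.08932277056683167 r 0.0689 phi 0.433 f [-4.1  3.5 -1.4] w -0.00011058113627657328
tau 0.336 qd 0.052
```

Request:
{"fn": "jog_arm", "kwargs": {"deltas": [{"jaw": 0,"translation": [-0.3,0.1,0],"spin": 0},{"jaw": 0,"translation": [-0.5,0.1,0],"spin": 0},{"jaw": 0,"translation": [-0.7,0.1,0],"spin": 0}]}}

```text
time: 11.92
ee_pos: [0.5229, 0.1684, 0.0896]
eef_rot: [[-0.119, 0.993, 0.001], [0.993, 0.119, 0.002], [0.002, 0.001, -1.0]]
ft_force: [-4.2, 4.1, -0.7]
grip_width: 0.0001
grip_force: 2.2
```

```bash
python3 -c "from arc import *"
```

```text
t 11.9167 z 0.08955911721538944 r 0.0686 phi 0.332 f [-4.2  4.1 -0.7] w 6.535048831000817e-05
tau 0.359 qd 0.042
```

Request:
{"fn": "jog_arm", "kwargs": {"deltas": [{"jaw": 0,"translation": [-0.2,0,0],"spin": 0},{"jaw": 0,"translation": [-0.4,0.1,0],"spin": 0},{"jaw": 0,"translation": [-0.5,0.1,0],"spin": 0}]}}

```text
time: 12.17
ee_pos: [0.5249, 0.1636, 0.0897]
eef_rot: [[-0.119, 0.993, 0.001], [0.993, 0.119, 0.002], [0.002, 0.002, -1.0]]
ft_force: [-3.6, 4.3, 0.5]
grip_width: 0.0002
grip_force: 2.1
```

```bash
python3 -c "from arc import *"
```

```text
t 12.1667 z 0.08972280226446301 r 0.0691 phi 0.257 f [-3.6  4.3  0.5] w 0.0001882111731956622
tau 0.354 qd 0.02
```

Not pinched yet, so I continue.

Request:
{"fn": "jog_arm", "kwargs": {"deltas": [{"jaw": 0,"translation": [-0.3,0,0],"spin": 0},{"jaw": 0,"translation": [-0.5,0,0],"spin": 0},{"jaw": 0,"translation": [-0.7,0,0],"spin": 0}]}}

```text
time: 12.42
ee_pos: [0.5261, 0.1571, 0.0899]
eef_rot: [[-0.119, 0.993, 0.002], [0.993, 0.119, 0.003], [0.003, 0.003, -1.0]]
ft_force: [-1.9, 5.0, 0.1]
grip_width: -0.0002
grip_force: 2.1
```

Run:
```python
from arc import *
c=cam('scene'); u,v=proj(c,[.48,-.05,.05]).astype(int)
b=c['image'][v-37:v+37,u-50:u+50,::-1]
cv2.imwrite('pics/s6.png',cv2.resize(b,None,fx=8,fy=8,interpolation=cv2.INTER_CUBIC))
```

```text
t 12.4167 z 0.08990100274187106 r 0.0689 phi 0.161 f [-1.9  5.   0.1] w -0.00022261398886284776
tau 0.359 qd 0.044
```

View pics/s6.png

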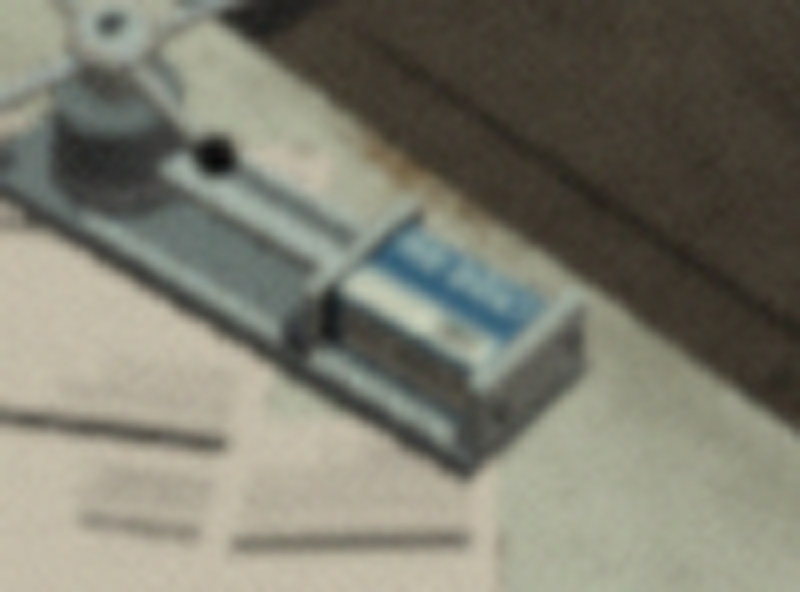

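The carton is nearly at the fence (crop 480,370). I continue in 5 mm steps.

Request:
{"fn": "jog_arm", "kwargs": {"deltas": [{"jaw": 0,"translation": [-0.2,0,0],"spin": 0},{"jaw": 0,"translation": [-0.4,0,0],"spin": 0},{"jaw": 0,"translation": [-0.5,0,0],"spin": 0}]}}

```text
time: 12.72
ee_pos: [0.527, 0.1518, 0.0899]
eef_rot: [[-0.119, 0.993, 0.003], [0.993, 0.119, 0.002], [0.002, 0.003, -1.0]]
ft_force: [-0.8, 4.6, 0.6]
grip_width: 0.0001
grip_force: 2.1
```

```bash
python3 -c "from arc import *"
```

```text
t 12.7167 z 0.08993287021982353 r 0.0691 phi 0.084 f [-0.8  4.6  0.6] w 0.0001032090346331473
tau 0.325 qd 0.021
```

Request:
{"fn": "jog_arm", "kwargs": {"deltas": [{"jaw": 0,"translation": [-0.2,0,0],"spin": 0},{"jaw": 0,"translation": [-0.4,0,0],"spin": 0},{"jaw": 0,"translation": [-0.5,0,0],"spin": 0}]}}

```text
time: 12.97
ee_pos: [0.5275, 0.1477, 0.09]
eef_rot: [[-0.119, 0.993, 0.003], [0.993, 0.119, 0.004], [0.003, 0.003, -1.0]]
ft_force: [-2.5, 7.0, 1.6]
grip_width: -0.0003
grip_force: 2.8
```

```bash
python3 -c "from arc import *"
```

```text
t 12.9667 z 0.09001763151816936 r 0.0694 phi 0.024 f [-2.5  7.   1.6] w -0.000253336820917619
tau 0.487 qd 0.021
```

Load on the jaw is now about 12 N. One more 3 mm step.

Request:
{"fn": "jog_arm", "kwargs": {"deltas": [{"jaw": 0,"translation": [-0.2,0,0],"spin": 0},{"jaw": 0,"translation": [-0.3,0,0],"spin": 0},{"jaw": 0,"translation": [-0.3,0,0],"spin": 0}]}}

```text
time: 13.22
ee_pos: [0.528, 0.1454, 0.0901]
eef_rot: [[-0.12, 0.993, 0.003], [0.993, 0.12, 0.005], [0.004, 0.004, -1.0]]
ft_force: [-2.4, 6.4, 1.1]
grip_width: 0.0002
grip_force: 2.8
```

```bash
python3 -c "from arc import *"
```

```text
t 13.2167 z 0.09014537821720645 r 0.0699 phi -0.008 f [-2.4  6.4  1.1] w 0.00018506110459012997
tau 0.448 qd 0.004
```

Request:
{"fn": "jog_arm", "kwargs": {"deltas": [{"jaw": 0,"translation": [-0.2,0,0],"spin": 0},{"jaw": 0,"translation": [-0.3,0,0],"spin": 0}]}}

```text
time: 13.38
ee_pos: [0.5284, 0.1434, 0.0902]
eef_rot: [[-0.12, 0.993, 0.004], [0.993, 0.12, 0.006], [0.006, 0.005, -1.0]]
ft_force: [-2.7, 9.4, 1.1]
grip_width: 0.0003
grip_force: 3.7
```

```bash
python3 -c "from arc import *"
```

```text
t 13.3833 z 0.09023583384699636 r 0.0703 phi -0.037 f [-2.7  9.4  1.1] w 0.00028328737829670864
tau 0.651 qd 0.02
```

About 20–26 N now. I back off and lift clear.

Request:
{"fn": "jog_arm", "kwargs": {"deltas": [{"jaw": 0,"translation": [0.3,0,0],"spin": 0},{"jaw": 0,"translation": [0.8,0,0],"spin": 0},{"jaw": 0,"translation": [1.5,0,0],"spin": 0},{"jaw": 0,"translation": [1.5,0,-2],"spin": 0},{"jaw": 0,"translation": [1.5,0,-5],"spin": 0},{"jaw": 0,"translation": [1.5,0,-9],"spin": 0},{"jaw": 0,"translation": [1.5,0,-13],"spin": 0},{"jaw": 0,"translation": [4,0,-16],"spin": 0},{"jaw": 0,"translation": [7,0,-16],"spin": 0},{"jaw": 0,"translation": [10,0,-16],"spin": 0},{"jaw": 0,"translation": [10,0,-16],"spin": 0},{"jaw": 0,"translation": [10,0,-16],"spin": 0}]}}

```text
time: 14.38
ee_pos: [0.515, 0.2404, 0.2497]
eef_rot: [[-0.122, 0.993, 0.001], [0.993, 0.122, -0.0], [-0.0, 0.001, -1.0]]
ft_force: [0.3, -0.5, -0.2]
grip_width: 0.0003
grip_force: 0.0
```

Run:
```python
from arc import *
c=cam('scene'); u,v=proj(c,[.48,0,.05]).astype(int)
b=c['image'][v-45:v+45,u-60:u+60,::-1]
cv2.imwrite('pics/s7.png',cv2.resize(b,None,fx=6,fy=6,interpolation=cv2.INTER_CUBIC))
```

```text
t 14.3833 z 0.2496999470150475 r 0.1102 phi 1.029 f [ 0.3 -0.5 -0.2] w 0.000333811522944769
tau -0.058 qd 0.048
```

View pics/s7.png

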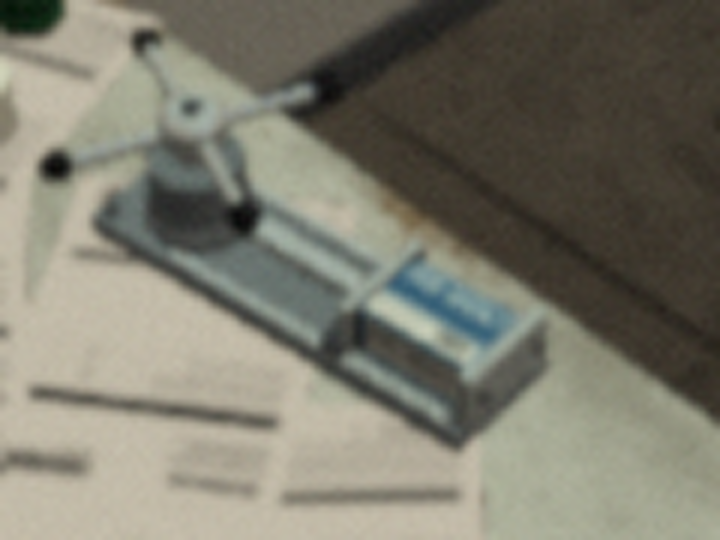

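The carton sits square between the jaw (crop 360,310) and the fence (500,370), and the arm is clear. I'm handing in.

```bash
python3 -c "
from workcell import ctrl
print(ctrl.hand_in())"
```

```text
the job is handed in; nothing more can be done
None
```

The blue carton lies flat on the bed, clamped lengthwise between jaw and fence at an estimated 20–26 N (from wrist force), with the arm clear and the job handed in at about 14.4 s; no verdict came back.

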